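# Uncover the reamer pot and hold the reamer up for inspection

### The job

Lift the lid off the steel pot by its knob and set it down gently, knob up, on the round cork mat. Then draw the wooden-handled reamer straight up out of the pot, tip it over to anywhere between 50 degrees from upright and level, so that its flutes can be looked over, and finish still holding it like that, steady, with all of it at least 15 cm above the bench. Leave the pot standing and everything else where it is.

Things in the scene. Friction and masses are not known exactly. Their poses are not given: they have to be found in the camera images.
- pot: Open round plain steel pot, 130 outside diameter, 85 high, wall 4, loose, about 1.8 kg. Origin: centre of its underside, on the bench; z up. Inside stands a fixed wooden block, top 72 above the origin, with one upright hole of 18 diameter in its middle, 67 deep, in which the reamer stands, point down.
- lid: Loose domed steel lid, about 0.25 kg, on the pot at the start, hiding the reamer. Origin: centre of its lowest edge (a hollow spigot, 112 diameter, loose in the pot); z up through the knob. Its flange, 138 diameter, 6 to 10 above the origin, rests on the pot's rim. Dome top 76 above the origin. It must rise 75 to clear the reamer. On the mat it stands on the spigot, origin 4 above the bench.
- lid_knob (a point): Middle of the lid's round knob, 100 above the lid's origin, on its axis: the point to grip. Knob diameter 34, from 88 to 109 above the lid's origin, on a neck of 18 diameter and 12 high.
- reamer: Hand reamer, 135 long, about 0.12 kg. Origin: its point; z runs along it to the handle's end, up when in the pot. Tapered fluted steel shank 0 to 65, 8 to 14 diameter; brass collar 65 to 75, 27 diameter, resting on the pot's wooden block; round wooden handle 75 to 135. Loose in its hole, point 7 above the pot's origin; it must rise 80 for its point to clear the rim.
- reamer_grip (a point): Point on the axis of the reamer's handle, 106 from its point: the place to grip, diameter 26; 113 above the bench (28 above the pot's rim) when it stands in the pot.
- reamer_butt (a point): The handle's end of the reamer, on its axis, 135 from its point.
- mat: Round cork mat, 180 diameter, 4 thick, fixed to the bench; origin: centre of its underside. The lid goes here. It and the pot stand on opposite sides of the robot's centre line, either way round.
- tape: Bystander: grey ring-shaped roll of tape, 76 diameter, 25 high, lying between the pot and the mat. Origin: centre of its underside.
- tin: Bystander: round tin, 68 diameter, 100 high. Origin: centre of its underside.
- wrench: Bystander: steel wrench under 20 high, lying on the bench near the robot.
- screwdriver: Bystander: screwdriver under 35 high, lying on the bench near the robot.
- offcut: Bystander: wooden block, 60 x 160 x 35 high, far side of the bench. Origin: centre of its underside.
- hammer: Bystander: hammer under 40 high, lying on the far side of the bench.
- jar: Bystander: glass jar, 60 diameter, 75 high, on the left. Origin: centre of its underside.
Mind the look-alikes: they are no part of the job. What is shaped like the lid but red or yellow is not meant.

How it is judged:
By the outcome, as a careful person would: the job done as asked, in the order asked, and still so for the second after the job is handed in, while the arm keeps its last pose, push and grip.
It also fails if it takes over 58 s, if anything falls off the work surface, if the arm or the gripper's body presses on something with over 40 N, if the wrist force passes 120 N, or if a joint passes its speed limit or range.

### The arm

A 7-joint arm with a two-finger parallel gripper is mounted at the origin on the work surface. World frame = base frame: x ahead of the robot, y to its left, z up, the work surface at z = 0. Lengths are in mm, angles in rad, forces in N, time in s.
With the tool pointing down it reaches from about 400 to 875 mm from the base axis. Payload 19.3 kg.
Tool frame: the origin (TCP) lies midway between the tips of the shut fingers; the grasp point (between the pads) lies 19 mm behind it; z points along the fingers, y is the line along which they close (so a half turn about z gives the same grasp; the last joint's range is limited). The gripper opens to 85 mm and grips with 20 to 120 N. Pads are 22 mm wide; open, the fingers measure 114 mm over their backs; the gripper's body (76 mm by 85 mm) begins 54 mm behind the grasp point. The pads swing forward as they close: fully open they stand 13 mm farther back than shut.
Start: joints at [1.105, 0.521, -0.036, 1.599, 0.021, 1.021, -0.113], TCP at [240.938, -576.683, 210.991] pointing down, gripper open.
Joint ranges: [-2.91, 2.91], [-0.3, 2.13], [-1.5, 1.42], [0.17, 2.43], [-1.26, 4.41], [0.16, 1.93], [-2.52, 2.52]. Speed limits (rad/s): [1.89, 1.89, 2.39, 2.39, 3.01, 3.01, 3.01].

### API

Orientations are given as a rotation vector (axis times angle).
In Python, from station import status, optics, hand_in gives the robot as it stands. The module is installed in compiled form; this text tells all that it offers.
- The arm moves only by the shell command python3 -m creep 'ROWS' [FORCE]. ROWS is text: rows parted by semicolons, each of 5 numbers parted by spaces: the closure, from 0 (fully open) to 1 (shut), then the shift along the tool's x, y, z in m, then the turn about the tool's z in rad. A call has 1 to 8 rows; each row is the pose to reach, as a shift and turn from the pose commanded when the call began, along the tool's axes at that moment; what a row does not reach only later rows make up. A row lasts 1/10 s, in which the tool goes at most 50 mm and 8.59 degrees, less where a joint would pass 70% of its speed; a pose out of reach is approached as far as the arm can. A call with a gripper value outside its range is refused whole. The fingers move at their own pace and stop on an object; FORCE is the grip in N (left out, the last holds). Time passes only in rows, so rows that repeat a pose let the fingers close. It gives the time, the measured TCP pose, the force, the opening and the grip force at its end, in the units of the state.
- status.state(): the state, without advancing time (a new reading comes with each control period).
- optics.grab_frame(name): name is "scene" or "top"; returns a dict with "pixels" (400x640x3 uint8, red, green, blue), "fx", "fy", "cx", "cy" (pixels), "distortion" ([k1, k2, p1, p2, k3] as OpenCV has them; the pictures are not rectified), "pose" (4x4, takes a point from camera to world coordinates). Camera axes: x right, y down, z forward; pixel columns grow to the right and rows downward; lengths in mm; the calibration is good to about 2 mm. A picture is of the moment at which its call begins. There is no depth.
- hand_in(): hands the job in; it is judged then, once.
The state is a dict: "time_s": time; "joints": joint angles; "qd": joint speeds; "tau": joint torques, N m; "ee_pos": TCP position; "orientation": TCP orientation; "wrist_force": force on the tool from outside, world axes, zero at the start; "ft_torque": the same for the moment, N m; "gripper_width": opening from 0.0 (shut) to 1.0 (fully open); "grasp_force": force on a finger pad.
Only numpy, scipy, OpenCV 4.12 (cv2) and the standard library are available. Lean on these libraries where they do the work, as an engineer would, in place of code of your own. Each camera call takes 0.05 s, during which the arm holds its last target. There are 200 camera calls.

## Working session

There is one attempt and no reset: what is moved stays moved. The work goes in short steps, Python scripts to look and compute and a shell command to move; the robot and the scene stay as the last step left them, time stands still between calls to the robot, and variables do not carry over. Pictures are saved under pics/ and viewed, at most 10 in all, crops included, and the job is handed in when it is done.

```bash
mkdir -p pics; python3 - <<'E'
from station import status, optics
import cv2,numpy as np
s=status.state(); print({k:np.round(v,3) for k,v in s.items()})
for n in("scene","top"):
    f=optics.grab_frame(n); cv2.imwrite(f"pics/{n}0.png",f["pixels"][:,:,::-1]); print(n,f["fx"],f["fy"],f["cx"],f["cy"],f["distortion"]);print(np.round(f["pose"],3))
E
```

```text
{'time_s': np.float64(0.0), 'joints': array([ 1.105,  0.522, -0.036,  1.6  ,  0.021,  1.021, -0.113]), 'qd': array([-0.002, -0.001,  0.001, -0.   ,  0.001,  0.   ,  0.001]), 'tau': array([-4.0000e-03, -9.2712e+01,  1.9780e+00, -3.6994e+01,  1.8000e-02,
        8.0000e-03, -0.0000e+00]), 'ee_pos': array([ 240.766, -576.38 ,  210.432]), 'orientation': array([-3.079e+00, -6.170e-01,  1.000e-03]), 'wrist_force': array([ 0.844, -0.623,  0.119]), 'ft_torque': array([ 0.009, -0.008, -0.017]), 'grasp_force': np.float64(0.0), 'gripper_width': np.float64(1.005)}
scene 441.32382027902804 441.32382027902804 317.264111925315 202.9785891487922 [0.02639867 0.         0.         0.         0.        ]
[[-7.600000e-02  5.880000e-01 -8.050000e-01  1.399075e+03]
 [ 9.970000e-01  3.900000e-02 -6.600000e-02  1.941440e+02]
 [-7.000000e-03 -8.080000e-01 -5.890000e-01  8.046340e+02]
 [ 0.000000e+00  0.000000e+00  0.000000e+00  1.000000e+00]]
top 361.89139918026956 361.89139918026956 315.51581758040965 204.35577066665022 [0.02481854 0.         0.         0.         0.        ]
[[-2.400000e-02 -9.930000e-01  1.120000e-01  3.982020e+02]
 [-1.000000e+00  2.500000e-02  8.000000e-03  9.092000e+01]
 [-1.000000e-02 -1.120000e-01 -9.940000e-01  1.014554e+03]
 [ 0.000000e+00  0.000000e+00  0.000000e+00  1.000000e+00]]
```

View pics/scene0.png

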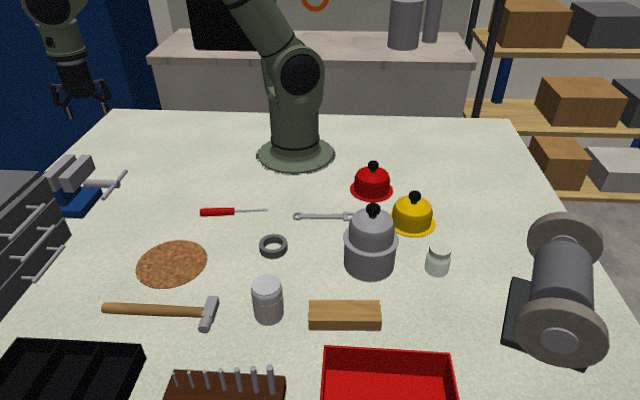

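View pics/top0.png

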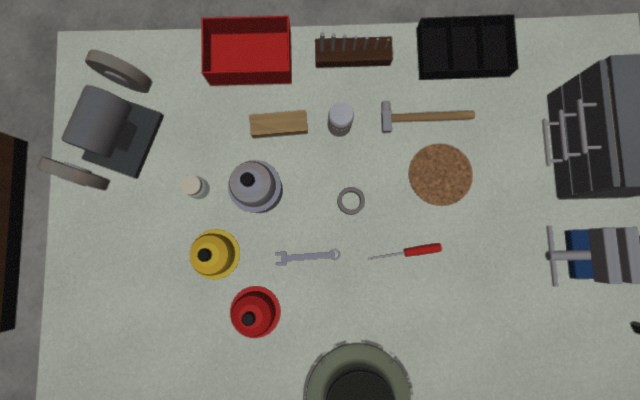

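The scene view shows the grey lid's knob at (373,210), with the pot below it, the mat at (172,263) and the tape at (273,245). The top view has the knob at (247,180), the mat at (441,174), the tape at (350,201) and the tin at (341,117). The red and yellow look-alikes stand apart from these.

```bash
cat > h.py <<'E'
from station import status, optics
import cv2,numpy as np
from scipy.spatial.transform import Rotation as R
def ray(f,uv):
    K=np.array([[f["fx"],0,f["cx"]],[0,f["fy"],f["cy"]],[0,0,1.]])
    p=cv2.undistortPoints(np.array([[uv]],float),K,np.array(f["distortion"]))[0,0]
    P=np.array(f["pose"]); return P[:3,3],P[:3,:3]@np.r_[p,1]
def plane(f,uv,z):
    o,d=ray(f,uv); return o+d*(z-o[2])/d[2]
def two(a,ua,b,ub):
    (o,d),(p,e)=ray(a,ua),ray(b,ub); t=np.linalg.lstsq(np.c_[d,-e],p-o,rcond=None)[0]
    return (o+d*t[0]+p+e*t[1])/2, np.linalg.norm(o+d*t[0]-p-e*t[1])
def blob(m,box):
    x0,y0,x1,y1=box; q=np.zeros(m.shape,np.uint8); q[y0:y1,x0:x1]=m[y0:y1,x0:x1]
    n,l,st,c=cv2.connectedComponentsWithStats(q); i=1+np.argmax(st[1:,4]); return c[i],st[i]
def go(t,yaw=0):
    s=status.state(); r=R.from_rotvec(s["orientation"])
    print("shift m",np.round(r.inv().apply(np.array(t)-s["ee_pos"])/1000,4),"pos",np.round(s["ee_pos"],1),"x axis",np.round(r.as_matrix()[:,0],3),"F",np.round(s["wrist_force"],1),"w",np.round(s["gripper_width"],3),"gf",s["grasp_force"],"t",s["time_s"],"j",np.round(s["joints"],2))
E
python3 - <<'E'
from h import *
S,T=optics.grab_frame("scene"),optics.grab_frame("top")
d=lambda f:(f["pixels"].max(2)<60)
ks,st=blob(d(S),(355,195,392,222)); kt,tt=blob(d(T),(232,165,262,195)); print(ks,st,kt,tt)
print("knob",plane(T,kt,179),plane(S,ks,179),two(S,ks,T,kt))
hs=lambda f:cv2.cvtColor(f["pixels"],cv2.COLOR_RGB2HSV)
def cork(f): h=hs(f); return (h[...,1]>90)&(h[...,0]<20)
for f,b in((S,(125,230,220,295)),(T,(400,135,480,212))):
    c,st=blob(cork(f),b); print("mat",c,st,plane(f,c,4))
for n,uv,z in(("tape",(350.5,201),25),("tin",(341,115),100),("jar",(192,185),75),("screwtip",(368,258),10),("screwend",(441,247),20),("wr",(278,258),10),("wr2",(338,253),10)): print(n,plane(T,uv,z))
go((0,0,0))
E
```

```text
[372.59493671 209.67721519] [366 203  14  15 158] [247.19078947 179.10526316] [240 173  15  13 152]
knob [556.22124123 256.01177199 179.        ] [562.17541849 256.00943882 179.        ] (array([556.9563769 , 256.58078556, 175.14201039]), np.float64(0.37998285891309813))
mat [170.80100853 263.9511249 ] [ 136  240   71   49 2578] [ 597.29472462 -253.60755244    4.        ]
mat [440.19138277 174.17267869] [ 409  144   63   61 2994] [ 589.24044912 -254.65217602    4.        ]
tape [516.95821192   2.02033398  25.        ]
tin [734.55356819  25.81458207 100.        ]
jar [563.76042639 421.668569    75.        ]
screwtip [360.26117145 -41.6968552   10.        ]
screwend [ 385.82878443 -238.82169381   20.        ]
wr [366.01932281 205.20093274  10.        ]
wr2 [375.70980169  40.00588724  10.        ]
shift m [ 0.     -0.6246  0.2111] pos [ 240.8 -576.5  210.6] x axis [ 0.923  0.385 -0.   ] F [ 0.8 -0.5  0.3] w 1.001 gf 0.0 t 0.2 j [ 1.1   0.52 -0.04  1.6   0.02  1.02 -0.11]
```

```bash
python3 -m creep '0 0.02 -0.02 -0.05 0;0 .612 -.646 -.05 0;0 .612 -.646 -.05 0;0 .612 -.646 -.05 0;0 .612 -.646 -.05 0;0 .612 -.646 -.05 0;0 .612 -.646 -.05 0;0 .612 -.646 -.05 0'; python3 -c "
from h import *
go((556.5,256,260))"
```

```text
time_s: 1.0
ee_pos: [374.4, -224.7, 257.3]
orientation: [3.08, 0.617, 0.0]
wrist_force: [1.0, -0.3, -0.3]
gripper_width: 0.997
grasp_force: 0.0
shift m [ 0.3533 -0.3734 -0.0028] pos [ 374.4 -224.7  257.3] x axis [0.923 0.385 0.   ] F [ 1.  -0.3 -0.3] w 0.997 gf 0.0 t 1.0 j [ 0.6   0.17 -0.22  2.    0.04  0.98 -0.82]
```

```bash
python3 -m creep '0 .17 -.18 0 0;0 .17 -.18 0 0;0 .17 -.18 0 0;0 .17 -.18 0 0;0 .17 -.18 0 0'>/dev/null; python3 -m creep '0 .17 -.18 0 0;0 .17 -.18 0 0;0 .17 -.18 0 0;0 .17 -.18 0 0;0 .17 -.18 0 0;0 .17 -.18 0 0'; python3 -c "
from h import *
go((556.5,256,230))"
```

```text
time_s: 2.1
ee_pos: [548.9, 243.1, 256.3]
orientation: [-3.075, -0.626, 0.001]
wrist_force: [-0.6, -1.4, -0.3]
gripper_width: 0.999
grasp_force: 0.0
shift m [ 0.0121 -0.0089  0.0263] pos [548.9 243.1 256.3] x axis [ 0.92   0.391 -0.   ] F [-0.6 -1.4 -0.3] w 0.999 gf 0.0 t 2.1 j [-0.19  0.47 -0.46  1.6   0.22  1.13 -1.88]
```

```bash
python3 -m creep '0 .012 -.009 .026 0;0 .012 -.009 .026 0;0 .012 -.009 .026 0'; python3 - <<'E'
from h import *
go((556.5,256,156))
f=optics.grab_frame("scene");g=optics.grab_frame("top")
a=cv2.resize(f["pixels"][140:290,300:450],(600,600),interpolation=2)
cv2.imwrite("pics/a.png",a[:,:,::-1])
E
```

```text
time_s: 2.4
ee_pos: [556.4, 249.1, 231.1]
orientation: [3.08, 0.618, -0.002]
wrist_force: [0.6, -0.5, 0.0]
gripper_width: 1.008
grasp_force: 0.0
shift m [ 0.0029 -0.0063  0.0751] pos [556.4 249.1 231.1] x axis [ 0.923  0.386 -0.001] F [ 0.6 -0.5  0. ] w 1.008 gf 0.0 t 2.4 j [-0.21  0.51 -0.45  1.6   0.24  1.09 -1.9 ]
```

View pics/a.png

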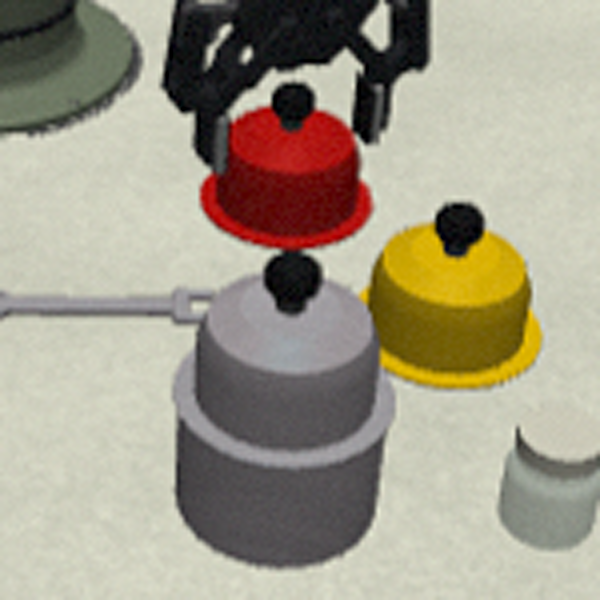

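The open fingers, at crop columns 218 and 370, straddle the knob at (292,278). Next I'll centre and descend.

```bash
python3 -m creep '0 0 0 0 0;0 0 0 0 0;0 0 0 0 0'; python3 -c "
from h import *
go((556.5,256,156))"
```

```text
time_s: 2.8
ee_pos: [556.8, 249.4, 231.6]
orientation: [-3.08, -0.617, -0.001]
wrist_force: [0.4, 0.1, 0.1]
gripper_width: 1.0
grasp_force: 0.0
shift m [ 0.0022 -0.0062  0.0756] pos [556.8 249.4 231.6] x axis [0.923 0.385 0.001] F [0.4 0.1 0.1] w 1.0 gf 0.0 t 2.8 j [-0.21  0.51 -0.45  1.6   0.24  1.09 -1.9 ]
```

```bash
python3 -m creep '0 .002 -.006 0.02 0;0 .002 -.006 .055 0;0 .002 -.006 .076 0;0 .002 -.006 .076 0;0 .002 -.006 .076 0;.2 .002 -.006 .076 0;.4 .002 -.006 .076 0' 60; python3 -m creep '.6 0 0 0 0;.8 0 0 0 0;1 0 0 0 0;1 0 0 0 0;1 0 0 0 0;1 0 0 0 0' ; python3 -c "
from h import *
go((556.5,256,251))"
```

```text
time_s: 3.5
ee_pos: [556.8, 256.2, 156.4]
orientation: [-3.08, -0.617, -0.003]
wrist_force: [-0.1, 0.1, 0.5]
gripper_width: 0.69
grasp_force: 0.0
time_s: 4.1
ee_pos: [556.5, 256.0, 156.1]
orientation: [-3.08, -0.618, -0.002]
wrist_force: [-2.1, -1.2, 10.7]
gripper_width: 0.356
grasp_force: 58.5
shift m [ 0.0001  0.     -0.0949] pos [556.5 256.  156.1] x axis [0.923 0.386 0.001] F [-2.1 -1.2 10.7] w 0.356 gf 58.498169062659144 t 4.1 j [-0.24  0.59 -0.43  1.67  0.29  0.94 -1.95]
```

```bash
python3 -m creep '1 0 0 -.002 0;1 0 0 -.004 0;1 0 0 -.004 0;1 0 0 -.004 0' ; python3 -c "
from h import *
go((556.5,256,251))"
```

```text
time_s: 4.5
ee_pos: [556.2, 255.8, 159.1]
orientation: [3.08, 0.618, -0.0]
wrist_force: [0.3, 0.1, -2.9]
gripper_width: 0.355
grasp_force: 59.5
shift m [ 0.0003 -0.     -0.0919] pos [556.2 255.8 159.1] x axis [ 0.923  0.385 -0.   ] F [ 0.3  0.1 -2.9] w 0.355 gf 59.49798443354666 t 4.5 j [-0.24  0.59 -0.43  1.67  0.29  0.95 -1.95]
```

```bash
python3 -m creep '1 0 0 -.01 0;1 0 0 -.03 0;1 0 0 -.05 0;1 0 0 -.075 0;1 0 0 -.1 0;1 0 0 -.1 0;1 0 0 -.1 0' ; python3 - <<'E'
from h import *
go((592,-254,256))
f=optics.grab_frame("scene");cv2.imwrite("pics/b.png",cv2.resize(f["pixels"][60:300,240:480],(600,600))[:,:,::-1])
E
```

```text
time_s: 5.2
ee_pos: [556.3, 255.9, 259.5]
orientation: [-3.08, -0.618, -0.001]
wrist_force: [-0.3, -0.2, -4.0]
gripper_width: 0.361
grasp_force: 59.8
shift m [-0.1636  0.4842  0.0035] pos [556.3 255.9 259.5] x axis [0.923 0.385 0.001] F [-0.3 -0.2 -4. ] w 0.361 gf 59.75497224368155 t 5.2 j [-0.22  0.49 -0.46  1.56  0.23  1.15 -1.9 ]
```

View pics/b.png

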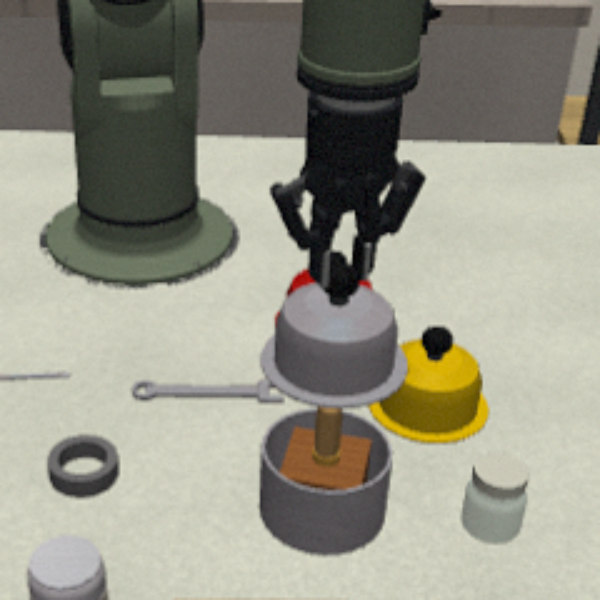

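The lid is up level in the fingers, with the reamer standing in the pot at crop (328,430). I'll carry the lid to the mat.

```bash
python3 -m creep '1 -.007 .02 0 0;1 -.02 .06 0 0;1 -.034 .10 0 0;1 -.049 .145 0 0;1 -.064 .19 0 0;1 -.08 .235 0 0;1 -.095 .28 0 0;1 -.11 .325 0 0' >/dev/null; python3 -m creep '1 -.015 .045 0 0;1 -.029 .085 0 0;1 -.041 .12 0 0;1 -.05 .15 0 0;1 -.054 .159 0 0;1 -.054 .159 0 0;1 -.054 .159 0 0;1 -.054 .159 0 0'; python3 -c "
from h import *
go((592,-254,82))"
```

```text
time_s: 6.85
ee_pos: [591.7, -252.2, 259.0]
orientation: [-3.079, -0.62, 0.0]
wrist_force: [1.1, 0.4, -2.9]
gripper_width: 0.356
grasp_force: 60.0
shift m [-0.0004  0.0019  0.177 ] pos [ 591.7 -252.2  259. ] x axis [0.922 0.387 0.   ] F [ 1.1  0.4 -2.9] w 0.356 gf 59.95300213806331 t 6.85 j [ 0.53  0.53 -0.33  1.48  0.18  1.17 -1.01]
```

```bash
python3 -m creep '1 0 .002 .02 0;1 0 .002 .055 0;1 0 .002 .095 0;1 0 .002 .13 0;1 0 .002 .155 0;1 0 .002 .166 0;1 0 .002 .17 0;1 0 .002 .17 0'>/dev/null; python3 -m creep '1 0 0 0 0;1 0 0 .002 0;1 0 0 .004 0;1 0 0 .006 0;1 0 0 .006 0' ; python3 -c "
from h import *
go((592,-254,81))"
```

```text
time_s: 8.15
ee_pos: [592.1, -255.7, 82.9]
orientation: [-3.08, -0.617, 0.0]
wrist_force: [-0.8, 0.3, -2.0]
gripper_width: 0.36
grasp_force: 60.0
shift m [ 0.0005 -0.0017  0.0019] pos [ 592.1 -255.7   82.9] x axis [ 0.923  0.385 -0.   ] F [-0.8  0.3 -2. ] w 0.36 gf 59.9698190856725 t 8.15 j [ 0.51  0.71 -0.29  1.63  0.26  0.83 -1.07]
```

```bash
python3 -m creep '1 0 0 .001 0;1 0 0 .002 0;1 0 0 .003 0;1 0 0 .003 0' ; python3 -c "
from h import *
go((592,-254,81))"
```

```text
time_s: 8.55
ee_pos: [592.4, -255.7, 81.1]
orientation: [3.08, 0.617, 0.0]
wrist_force: [-6.1, 2.4, 14.5]
gripper_width: 0.354
grasp_force: 61.7
shift m [ 0.0003 -0.0017  0.0001] pos [ 592.4 -255.7   81.1] x axis [0.923 0.385 0.   ] F [-6.1  2.4 14.5] w 0.354 gf 61.69389355927706 t 8.55 j [ 0.51  0.72 -0.29  1.63  0.26  0.83 -1.07]
```

Lid is down. Release and rise.

```bash
python3 -m creep '.9 0 0 -.001 0;.7 0 0 -.001 0;.4 0 0 -.001 0;.1 0 0 -.001 0;0 0 0 -.001 0;0 0 0 -.001 0' 20; python3 -m creep '0 0 0 -.02 0;0 0 0 -.06 0;0 0 0 -.1 0;0 0 0 -.15 0;0 0 0 -.17 0;0 0 0 -.17 0;0 0 0 -.17 0'; python3 - <<'E'
from h import *
f=optics.grab_frame("scene");g=optics.grab_frame("top");print(f["pixels"].shape)
cv2.imwrite("pics/c.png",np.vstack([f["pixels"][130:330,100:500],g["pixels"][100:300,150:550]])[:,:,::-1])
np.savez("c.npz",f=f["pixels"],g=g["pixels"])
def wood(p): h=cv2.cvtColor(p,cv2.COLOR_RGB2HSV); return (h[...,1]>100)&(h[...,0]<25)
for q,b in((f,(340,190,405,280)),(g,(230,150,285,215))): print(blob(wood(q["pixels"]),b))
go((556,256,250))
E
```

```text
time_s: 9.15
ee_pos: [592.3, -255.8, 81.1]
orientation: [3.08, 0.618, -0.0]
wrist_force: [-0.4, 0.3, 0.7]
gripper_width: 0.994
grasp_force: 0.0
time_s: 9.85
ee_pos: [592.2, -255.8, 251.0]
orientation: [3.08, 0.618, 0.0]
wrist_force: [0.9, 0.1, -0.3]
gripper_width: 1.0
grasp_force: 0.0
(400, 640, 3)
(array([370.35330073, 240.93276284]), array([352, 220,  37,  36, 818], dtype=int32))
(array([256.25178389, 186.76350663]), array([238, 169,  37,  35, 981], dtype=int32))
shift m [ 1.642e-01 -4.859e-01  3.000e-04] pos [ 591.8 -255.6  249.9] x axis [ 0.923  0.386 -0.001] F [ 0.2  0.1 -0.8] w 1.001 gf 0.0 t 9.95 j [ 0.53  0.54 -0.33  1.48  0.18  1.15 -1.01]
```

View pics/c.png

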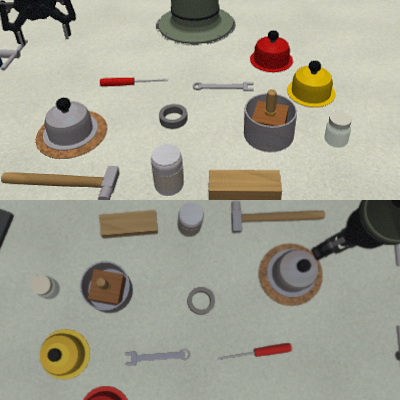

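The lid stands centred on the mat, knob up. The reamer's handle stands in the pot, with its butt near scene (371,222) and top (251,184).

```bash
python3 - <<'E'
from h import *
f=optics.grab_frame("scene");g=optics.grab_frame("top")
print(plane(g,(256.25,186.76),75),plane(f,(371,222),142))
o=[]
for q,(x0,y0,x1,y1) in((f,(346,212,396,262)),(g,(231,160,281,210))):
    o.append(cv2.resize(q["pixels"][y0:y1,x0:x1],(400,400),interpolation=0))
    h=cv2.cvtColor(q["pixels"],cv2.COLOR_RGB2HSV).astype(int)
    print(h[222,366:378].tolist() if q is f else h[184,244:260].tolist())
cv2.imwrite("pics/d.png",np.hstack(o)[:,:,::-1])
E
```

```text
[554.87128501 252.79981195  75.        ] [562.31669305 254.63898916 142.        ]
[[32, 20, 192], [20, 65, 153], [17, 145, 157], [18, 136, 167], [17, 126, 176], [18, 128, 178], [19, 128, 173], [18, 134, 168], [17, 135, 160], [17, 128, 159], [19, 68, 175], [36, 23, 210]]
[[13, 142, 113], [13, 141, 114], [14, 133, 115], [17, 117, 120], [18, 112, 130], [18, 109, 126], [19, 109, 124], [18, 106, 128], [18, 108, 128], [17, 112, 127], [17, 110, 107], [16, 112, 75], [16, 113, 63], [20, 111, 60], [17, 114, 67], [19, 130, 100]]
```

View pics/d.png

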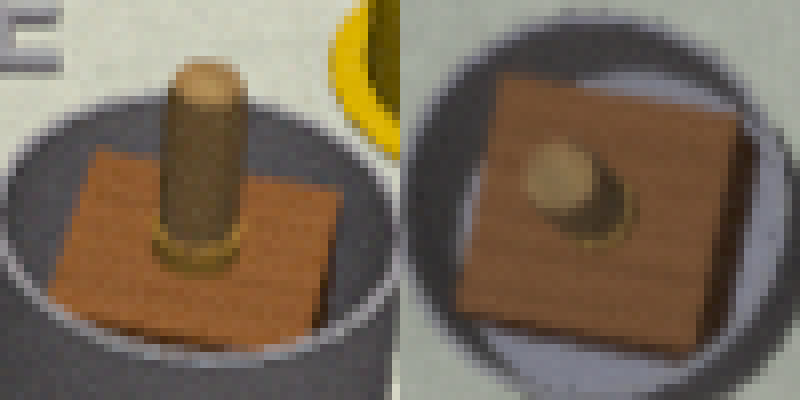

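The butt's centre is at scene (371.5,222.1) and top (251.1,181.6).

```bash
python3 - <<'E'
from h import *
f=optics.grab_frame("scene");g=optics.grab_frame("top")
print(plane(g,(251.1,181.6),142),plane(f,(371.5,222.1),142),two(f,(371.5,222.1),g,(251.1,181.6)))
go((558,254,210))
E
python3 -m creep '0 .007 -.02 0 0;0 .16 -.482 -.02 0;0 .16 -.482 -.02 0;0 .16 -.482 -.02 0;0 .16 -.482 -.02 0;0 .16 -.482 -.02 0;0 .16 -.482 -.02 0;0 .16 -.482 -.02 0'>/dev/null
```

```text
[556.78848186 253.77969361 142.        ] [562.62194123 255.82563987 142.        ] (array([557.52838933, 255.39913195, 137.7826044 ]), np.float64(1.639726958562046))
shift m [ 0.1651 -0.4833  0.0406] pos [ 592.1 -255.6  250.3] x axis [ 0.923  0.386 -0.001] F [0.4 0.7 0.1] w 1.0 gf 0.0 t 10.15 j [ 0.53  0.54 -0.33  1.48  0.18  1.15 -1.01]
```

```bash
python3 -c "
from h import *
go((558,255,210))"; python3 -m creep '0 .047 -.138 -.005 0;0 .047 -.138 -.005 0;0 .047 -.138 -.005 0;0 .047 -.138 -.005 0;0 .047 -.138 -.005 0;0 .047 -.138 -.005 0'>/dev/null; python3 -c "
from h import *
go((558.5,255,210))"
```

```text
shift m [ 0.048  -0.1306  0.0555] pos [564.  116.  265.5] x axis [ 0.923  0.385 -0.   ] F [ 0.8 -0.1 -0.5] w 0.997 gf 0.0 t 10.95 j [ 0.01  0.42 -0.44  1.65  0.19  1.12 -1.65]
shift m [0.002  0.0046 0.0602] pos [554.9 258.5 270.2] x axis [ 0.923  0.385 -0.001] F [ 0.2  0.5 -0.3] w 0.998 gf 0.0 t 11.55 j [-0.22  0.48 -0.46  1.55  0.23  1.17 -1.9 ]
```

```bash
python3 -m creep '0 .002 .005 .02 0;0 .002 .005 .065 0;0 .002 .005 .105 0;0 .002 .005 .14 0;0 .002 .005 .165 0;0 .002 .005 .179 0;0 .002 .005 .179 0;0 .002 .005 .179 0' 40; python3 -c "
from h import *
go((558.5,255,91))"
```

```text
time_s: 12.35
ee_pos: [559.1, 255.5, 92.5]
orientation: [-3.08, -0.616, -0.002]
wrist_force: [0.4, -0.3, -0.0]
gripper_width: 1.005
grasp_force: 0.0
shift m [-0.0007  0.0002  0.0015] pos [559.1 255.5  92.5] x axis [0.923 0.385 0.001] F [ 0.4 -0.3 -0. ] w 1.005 gf 0.0 t 12.35 j [-0.25  0.67 -0.4   1.71  0.34  0.83 -1.99]
```

```bash
python3 -m creep '.3 0 0 0 0;.5 0 0 0 0;.7 0 0 0 0;.9 0 0 0 0;1 0 0 0 0;1 0 0 0 0;1 0 0 0 0'; python3 -c "
from h import *
go((558.5,255,91))"
```

```text
time_s: 13.05
ee_pos: [558.7, 256.0, 92.0]
orientation: [-3.08, -0.618, -0.001]
wrist_force: [-0.5, -0.2, 5.9]
gripper_width: 0.288
grasp_force: 39.1
shift m [-0.0005  0.0009  0.001 ] pos [558.7 256.   92. ] x axis [0.923 0.386 0.001] F [-0.5 -0.2  5.9] w 0.288 gf 39.07001042738557 t 13.05 j [-0.25  0.67 -0.4   1.71  0.34  0.83 -1.99]
```

```bash
python3 -m creep '1 0 0 -.005 0;1 0 0 -.02 0;1 0 0 -.04 0;1 0 0 -.06 0;1 0 0 -.085 0;1 0 0 -.11 0;1 0 0 -.13 0;1 0 0 -.15 0'; python3 -m creep '1 0 0 0 0;1 0 0 0 0;1 0 0 0 0'; python3 - <<'E'
from h import *
go((460,-130,240))
f=optics.grab_frame("scene");cv2.imwrite("pics/e.png",cv2.resize(f["pixels"][100:300,280:480],(600,600))[:,:,::-1])
E
```

```text
time_s: 13.85
ee_pos: [558.4, 255.7, 243.7]
orientation: [-3.08, -0.618, -0.001]
wrist_force: [0.0, -0.1, -2.0]
gripper_width: 0.284
grasp_force: 39.5
time_s: 14.15
ee_pos: [558.1, 255.4, 241.0]
orientation: [3.08, 0.618, -0.002]
wrist_force: [-0.0, -0.0, -1.9]
gripper_width: 0.284
grasp_force: 39.5
shift m [-0.2391  0.3178  0.0012] pos [558.1 255.4 241. ] x axis [ 0.923  0.386 -0.001] F [-0.  -0.  -1.9] w 0.284 gf 39.46070720907301 t 14.15 j [-0.21  0.51 -0.46  1.58  0.24  1.11 -1.91]
```

View pics/e.png

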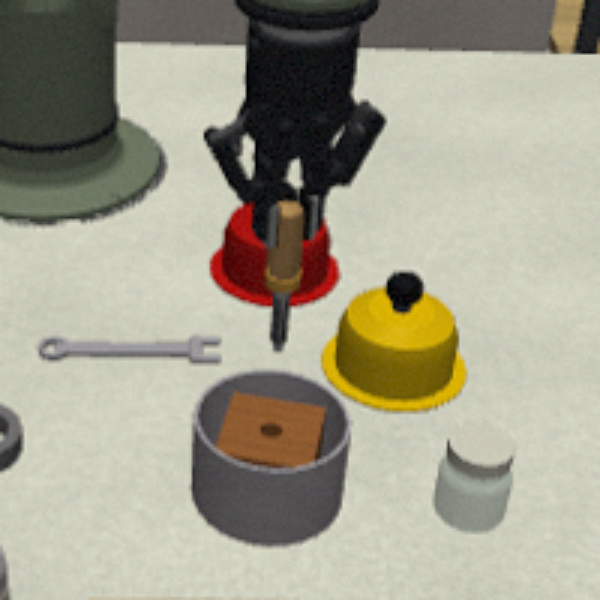

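The reamer is out and held by the handle, with its point at crop (279,345), and the pot stands undisturbed. I'll carry it to the free bench between the tape and the mat, and pivot it in the pads there with its point on the bench.

```bash
python3 -m creep '1 -.012 .016 0 0;1 -.039 .052 0 0;1 -.067 .09 0 0;1 -.096 .128 0 0;1 -.126 .168 0 0;1 -.156 .208 0 0;1 -.183 .244 0 0;1 -.205 .274 0 0'>/dev/null;  python3 -m creep '1 -.019 .025 0 0;1 -.03 .04 0 0;1 -.034 .044 0 0;1 -.034 .044 0 0;1 -.034 .044 0 0;1 -.034 .044 0 0'; python3 -c "
from h import *
go((460,-130,95))"
```

```text
time_s: 15.6
ee_pos: [460.8, -128.7, 241.4]
orientation: [-3.079, -0.62, 0.0]
wrist_force: [0.8, 0.4, -1.7]
gripper_width: 0.285
grasp_force: 39.5
shift m [-0.0012  0.0009  0.1464] pos [ 460.8 -128.7  241.4] x axis [0.922 0.387 0.   ] F [ 0.8  0.4 -1.7] w 0.285 gf 39.53018772415817 t 15.6 j [ 0.45  0.27 -0.37  1.92  0.12  0.97 -1.14]
```

```bash
python3 -m creep '1 0 0 .03 0;1 0 0 .07 0;1 0 0 .11 0;1 0 0 .138 0;1 0 0 .15 0;1 0 0 .15 0;1 0 0 .15 0' 20;  python3 -m creep '1 0 0 .002 0;1 0 0 .004 0;1 0 0 .006 0;1 0 0 .008 0;1 0 0 .008 0'; python3 -c "
from h import *
go((460,-130,85))"
```

```text
time_s: 16.3
ee_pos: [461.2, -129.6, 92.5]
orientation: [3.08, 0.618, 0.002]
wrist_force: [0.6, 0.1, -1.3]
gripper_width: 0.285
grasp_force: 39.5
time_s: 16.8
ee_pos: [461.9, -130.0, 84.5]
orientation: [3.079, 0.617, 0.004]
wrist_force: [-0.9, 0.7, 19.7]
gripper_width: 0.287
grasp_force: 41.7
shift m [-0.0018 -0.0007 -0.0005] pos [ 461.9 -130.    84.5] x axis [0.923 0.385 0.002] F [-0.9  0.7 19.7] w 0.287 gf 41.72670523636043 t 16.8 j [ 0.39  0.5  -0.31  2.07  0.26  0.6  -1.27]
```

```bash
python3 -m creep '1 .01 0 0 0;1 .02 0 .001 0;1 .03 0 .003 0;1 .036 0 .005 0;1 .036 0 .005 0' 20; python3 - <<'E'
from h import *
go((460,-130,85))
f=optics.grab_frame("scene");cv2.imwrite("pics/f.png",cv2.resize(f["pixels"][100:300,130:330],(600,600))[:,:,::-1])
E
```

```text
time_s: 17.3
ee_pos: [495.1, -115.5, 78.9]
orientation: [3.08, 0.619, 0.003]
wrist_force: [1.0, 0.6, 10.7]
gripper_width: 0.282
grasp_force: 41.9
shift m [-0.038  -0.0001 -0.0062] pos [ 495.1 -115.5   78.9] x axis [0.922 0.386 0.002] F [ 1.   0.6 10.7] w 0.282 gf 41.924365111626685 t 17.3 j [ 0.34  0.55 -0.3   2.    0.26  0.63 -1.31]
```

View pics/f.png

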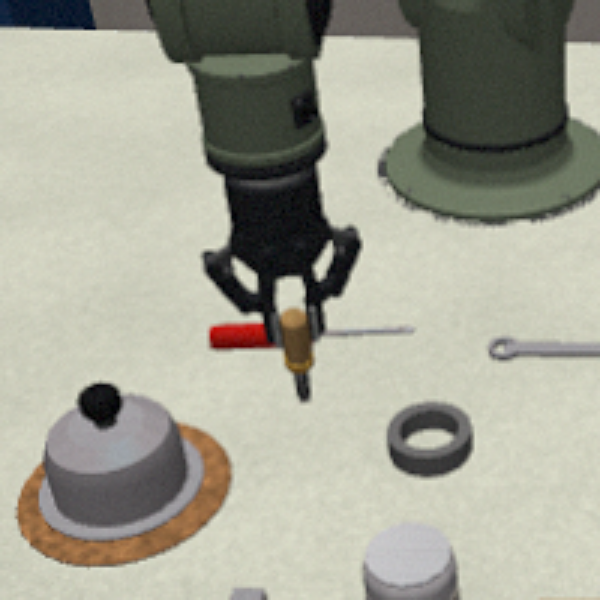

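The lid is on the mat and the screwdriver is untouched. The reamer's point is at crop (305,397), which is scene (231.7,232.3), and the butt is at crop (293,315). I'll check which way it leans.

```bash
python3 - <<'E'
from h import *
f=optics.grab_frame("scene")
print("tip",plane(f,(231.6,232.3),4)); b=(130+294/3,100+316/3)
for z in(130,120,110): print("butt",z,plane(f,b,z))
E
```

```text
tip [ 461.15457686 -126.27235455    4.        ]
butt 130 [ 502.67011287 -110.33615038  130.        ]
butt 120 [ 489.38283827 -114.84940725  120.        ]
butt 110 [ 476.09556367 -119.36266412  110.        ]
```

The point stayed at (461,-126) while the handle swung by about 20°, so the pivot works. I'll continue the arc.

```bash
python3 -m creep '1 .009 0 .004 0;1 .017 0 .009 0;1 .025 0 .014 0;1 .032 0 .02 0;1 .039 0 .026 0;1 .045 0 .033 0;1 .045 0 .033 0'; python3 -m creep '1 .004 0 .005 0;1 .008 0 .01 0;1 .011 0 .015 0;1 .014 0 .02 0;1 .016 0 .024 0;1 .016 0 .024 0'; python3 - <<'E'
from h import *
go((460,-130,85))
f=optics.grab_frame("scene");cv2.imwrite("pics/g.png",cv2.resize(f["pixels"][150:270,180:300],(600,600))[:,:,::-1])
E
```

```text
time_s: 18.1
ee_pos: [536.8, -97.9, 45.5]
orientation: [-3.08, -0.619, -0.003]
wrist_force: [2.3, 0.9, 6.4]
gripper_width: 0.286
grasp_force: 43.9
time_s: 18.7
ee_pos: [549.7, -92.4, 20.8]
orientation: [-3.08, -0.618, 0.002]
wrist_force: [1.4, 0.3, 2.2]
gripper_width: 0.286
grasp_force: 42.0
shift m [-0.0973  0.0001 -0.0641] pos [549.7 -92.4  20.8] x axis [ 0.923  0.386 -0.001] F [1.4 0.3 2.2] w 0.286 gf 42.035155640915036 t 18.7 j [ 0.25  0.7  -0.26  1.9   0.3   0.58 -1.38]
```

View pics/g.png

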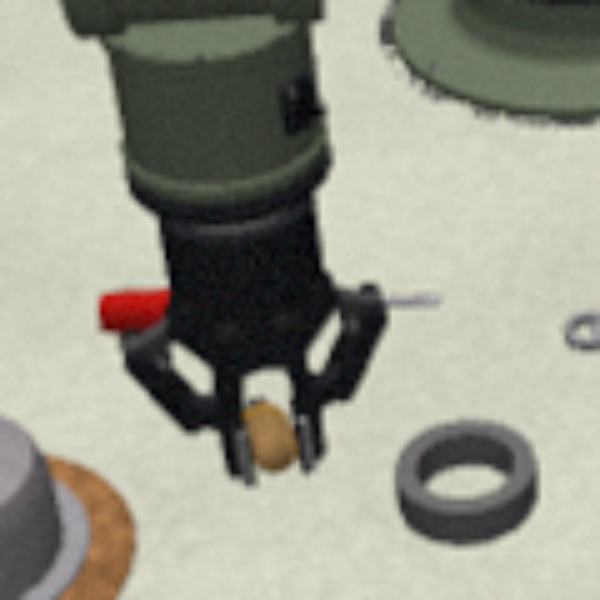

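The handle's end now faces the camera at crop (272,437), so it leans about 65°. I'll tighten the grip and lift.

```bash
python3 -m creep '1 0 0 0 0;1 0 0 0 0;1 0 0 0 0' 120; python3 -m creep '1 0 0 -.01 0;1 0 0 -.03 0;1 0 0 -.06 0;1 0 0 -.1 0;1 0 0 -.14 0;1 0 0 -.18 0;1 0 0 -.215 0;1 0 0 -.24 0';python3 -m creep '1 0 0 -.01 0;1 0 0 -.015 0;1 0 0 -.015 0;1 0 0 -.015 0;1 0 0 -.015 0;1 0 0 -.015 0'; python3 - <<'E'
from h import *
go((460,-130,85))
f=optics.grab_frame("scene");g=optics.grab_frame("top")
cv2.imwrite("pics/h.png",np.vstack([f["pixels"][80:330,100:500],g["pixels"][100:300,150:550]])[:,:,::-1])
E
```

```text
time_s: 19.05
ee_pos: [549.5, -92.7, 21.5]
orientation: [3.08, 0.617, -0.001]
wrist_force: [-2.4, -0.7, 2.3]
gripper_width: 0.262
grasp_force: 117.6
time_s: 19.85
ee_pos: [550.3, -92.4, 264.9]
orientation: [3.079, 0.618, 0.004]
wrist_force: [-0.0, -0.5, -1.7]
gripper_width: 0.263
grasp_force: 117.9
time_s: 20.45
ee_pos: [549.8, -92.4, 275.7]
orientation: [-3.08, -0.618, 0.002]
wrist_force: [-0.3, 0.7, -1.7]
gripper_width: 0.263
grasp_force: 117.9
shift m [-0.0971  0.0002  0.1908] pos [549.8 -92.4 275.7] x axis [ 0.923  0.386 -0.001] F [-0.3  0.7 -1.7] w 0.263 gf 117.92336736107245 t 20.45 j [ 0.33  0.37 -0.36  1.69  0.14  1.11 -1.24]
```

View pics/h.png

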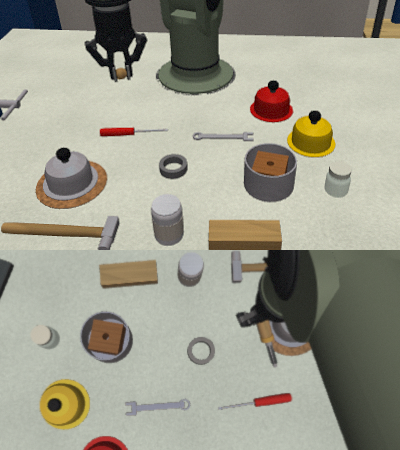

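All the bystanders are in place. The reamer is held tilted, with its point at top crop (274,364), which is top (424,214). A quick check of the tilt comes next.

```bash
python3 - <<'E'
from h import *
g=optics.grab_frame("top")
for uv in((423,213),(424,214),(425,215)):
  for z in(290,270,255,240,220):
    p=plane(g,uv,z); v=p-[549.8,-92.4,298]; print(uv,z,np.round(p,0),round(np.linalg.norm(v)),"tilt",round(np.degrees(np.arctan2(np.hypot(v[0],v[1]),-v[2]))))
go((0,0,0))
E
```

```text
(423, 213) 290 [ 457. -118.  290.] 96 tilt 85
(423, 213) 270 [ 459. -124.  270.] 100 tilt 74
(423, 213) 255 [ 460. -128.  255.] 106 tilt 66
(423, 213) 240 [ 461. -132.  240.] 113 tilt 59
(423, 213) 220 [ 463. -138.  220.] 125 tilt 51
(424, 214) 290 [ 455. -120.  290.] 99 tilt 85
(424, 214) 270 [ 457. -126.  270.] 103 tilt 74
(424, 214) 255 [ 458. -130.  255.] 108 tilt 67
(424, 214) 240 [ 459. -134.  240.] 115 tilt 60
(424, 214) 220 [ 461. -140.  220.] 128 tilt 52
(425, 215) 290 [ 453. -122.  290.] 101 tilt 85
(425, 215) 270 [ 455. -128.  270.] 105 tilt 75
(425, 215) 255 [ 456. -132.  255.] 111 tilt 67
(425, 215) 240 [ 457. -136.  240.] 118 tilt 61
(425, 215) 220 [ 459. -142.  220.] 130 tilt 53
shift m [-0.4717 -0.2972  0.2765] pos [549.9 -92.4 276.2] x axis [ 0.923  0.386 -0.   ] F [-0.1 -0.2 -1.1] w 0.262 gf 117.92238121619448 t 20.6 j [ 0.33  0.37 -0.36  1.69  0.14  1.11 -1.24]
```

The tilt is about 66-70°, with the lowest point near 250 mm, and the arm is steady.

```bash
python3 -c "
from station import hand_in
print(hand_in())"
```

```text
the job is handed in; nothing more can be done
None
```

I handed the job in at about 21 s: the lid is on the cork mat, knob up, and the reamer is held steady about 67° from upright, its lowest point roughly 25 cm above the bench; the pot is standing and nothing else looks moved in the last pictures.

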